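# Crack open the steam valve, then throttle it back, past the handwheel's play

## Task

Warm up the pressing line at the steam unit: turn the red handwheel by its crank handle anticlockwise (seen from above) until its loose play is used up and the valve bites, and from there open the valve by half a turn, without going past that. Then throttle it back to a quarter turn open, allowing for the play again, and let go. Grip and turn the crank gently, and do not disturb the things standing round the unit.

Things in the scene. Friction and masses are not known exactly. Their poses are not given: they have to be found in the camera images.
- steam_unit: white bench-top steam unit with a brass valve on top, fixed to the counter; box 170x230 mm, its top 100 mm high. Origin: centre of its underside, on the counter; x from its gauge face (front) to the back, z up. The valve's vertical axis passes through this origin.
- wheel: red three-spoke handwheel, 128 mm over its 12 mm rim bar (top of rim 14 mm above the origin); origin on the vertical valve axis under its hub, 171 mm above the counter; its x axis points to the crank handle. It is loose on the valve's nut: it turns freely (under 1 N at the crank) between two stops, a fifth to a third of a turn apart. Where it stands in this play at the start is unknown.
- crank_grip (a point): point at the height to grip on the crank handle, 24 mm above its foot. The handle is a black upright round grip, 17 mm across, 43 mm tall, 58 mm from the valve axis, its foot 17 mm above the wheel's origin; it spins freely on its pin, so a hand can hold it all the way round without turning. Grip it with 15 to 30 N: less slips, more may crack it.
- wheel_axis (a point): fixed point on the valve axis at the height of crank_grip, 212 mm above the counter: centre of the crank's circle. At either stop of its play the wheel bites and drives the valve's nut, which resists with about 7 N at the crank, both ways, and stays where it is left. Anticlockwise from above opens. At the start the valve is shut (nut on its closing stop).
- stem_top (a point): top of the steel valve stem, 10 mm across, on the valve axis in the middle of the wheel, 195 mm above the counter when shut. It does not turn; it rises 3 mm for each full turn of the nut (1.5 mm at half a turn open, 0.75 mm at a quarter), and only while the wheel bites: too little to measure well.
- pin_tin: round red-lidded pin tin, 66 mm across and 22 mm high, loose, left of the unit; origin at the centre of its underside
- thread_spool: blue thread spool, 27 mm across and 46 mm high, standing loose right of the unit; origin at the centre of its underside
- mug: dark grey and white mug, 82 mm wide and 97 mm high, standing loose left of the unit, behind the tin; origin at the centre of its underside

How it is judged:
By the outcome, as a careful person would: the job done as asked, in the order asked, and still so for the second after the job is handed in, with the robot touching nothing.
It also fails if it takes over 66 s, if anything falls off the work surface, if the arm or the gripper's body presses on something with over 40 N, if the wrist force passes 120 N, or if a joint passes its speed limit or range.

## Robot

A 6-joint arm with a two-finger parallel gripper is mounted at the origin on a cart in front of the work surface, level with it; the furniture and walls round the work are solid. World frame = base frame: x ahead of the robot, y to its left, z up, the work surface at z = 0. Lengths are in m, angles in rad, forces in N, time in s.
With the tool pointing down it reaches from about 0.3 to 0.875 m from the base axis. Payload 6.4 kg.
Tool frame: the origin (TCP) lies midway between the tips of the shut fingers; the grasp point (between the pads) lies 19 mm behind it (ctrl.tcp_to_grasp is the distance from the TCP to the grasp point, in m); z points along the fingers, y is the direction in which the jaws open and shut (so a half turn about z gives the same grasp; the last joint's range is limited). The gripper opens to 85 mm and grips with 20 to 120 N. Pads are 22 mm wide; open, the fingers measure 114 mm over their backs; the gripper's body (76 mm by 85 mm) begins 54 mm behind the grasp point. The pads swing forward as they close: fully open they stand 13 mm farther back than shut.
Start: joints at [-1.507, 0.181, 1.607, -0, 1.354, -0.206], TCP at [0.153, -0.554, 0.231] pointing down, gripper open.
Joint ranges: [-2.99, 2.99], [-0.89, 2.07], [0.3, 2.58], [-1.14, 4.28], [0, 2.63], [-3.12, 3.12]. Speed limits (rad/s): [2.57, 2.57, 3.01, 3.14, 3.14, 3.14].

## Interface

Orientations are given as a unit quaternion [w, x, y, z].
In Python, from bench import monitor, imaging, order, spotter, ctrl gives the robot as it stands.
- The arm moves only by the shell command python3 -m pendant 'ROWS'. ROWS is JSON, a list that holds one entry, the list of rows, each a list of 5 numbers: the shift along the world's x, y, z in mm, then the turn about the world's z in degrees, then the finger opening in mm, from 0 to 85.4. A call has 1 to 8 rows; each row shifts and turns the commanded pose from where the row before left it; what a row does not reach is not made up. A row lasts 1/8 s, in which the tool goes at most 62.5 mm and 10.7 degrees, less where a joint would pass 70% of its speed; a pose out of reach is approached as far as the arm can. A call with a gripper value outside its range is refused whole. The fingers move at their own pace and stop on an object; the grip force is fixed at half the most. Time passes only in rows, so rows that do not move let the fingers close. It gives the time, the measured TCP pose, the force and the opening at its end, in the units of the state.
- monitor.get_obs(): the state, without advancing time (a new reading comes with each control period).
- imaging.camera(name): name is "scene" or "top" or "wrist"; returns a dict with "img" (420x560x3 uint8, red, green, blue), "vfov" (degrees; the focal length in pixels is half the picture's height over the tangent of half this angle, whatever the lens; pixels are square), "cx", "cy" (the principal point, pixels), "origin" and "orientation" of the camera in the world. Camera axes: x right, y down, z forward; pixel columns grow to the right and rows downward; lengths in m; the calibration is good to about 2 mm. A picture is of the moment at which its call begins. There is no depth.
- order.hand_in(): hands the job in, once; it reports no verdict.
Trained networks look in the newest picture that a camera, given by its name, has taken for a name from the list of things; names that differ only in an ending like _2 or _b are one class to them, and where a whole thing is asked for, a point or a joint stands for the part that bears it (a point fixed in the world has none). Each returns a list of dicts, best first, with "confidence" (0 to 1); they miss things now and then, are a little off and sometimes report something else, mostly with a low value. They report only what shows in the picture. A call takes as long as a camera call.
- spotter.recognise(camera, thing): "at" ([x, y, z] in m, in the coordinates of the camera as it stood for that picture, good to about 4 mm: the middle of the surface that is visible of it).
- spotter.tip_of(camera, thing): "at" ([x, y, z] in m, in the coordinates of the camera as it stood for that picture, good to about 4 mm: a listed point, or the origin of a listed thing).
The state is a dict: "time_s": time; "q": joint angles; "dq": joint speeds; "joint_efforts": joint torques, N m; "eef_pos": TCP position; "eef_rot": TCP orientation; "wrist_force": force on the tool from outside, world axes, zero at the start; "torque": the same for the moment, N m; "opening": opening from 0.0 (shut) to 1.0 (fully open).
Only numpy, scipy, OpenCV 4.12 (cv2) and the standard library are available. Lean on these libraries where they do the work, as an engineer would, in place of code of your own. Each camera call takes 0.05 s, during which the arm holds its last target. There are 200 camera calls.

## Working session

There is one attempt and no reset: what is moved stays moved. The work goes in short steps, Python scripts to look and compute and a shell command to move; the robot and the scene stay as the last step left them, time stands still between calls to the robot, and variables do not carry over. Pictures are saved under pics/ and viewed, about 8 in all and at most 12, crops included, and the job is handed in when it is done.

```bash
ls; mkdir -p pics
cat > h.py <<'E'
import numpy as np, cv2
from scipy.spatial.transform import Rotation as R
from bench import monitor, imaging, order, spotter, ctrl
def rot(q): return R.from_quat(q,scalar_first=True).as_matrix()
def shot(name,fn=None):
    c=imaging.camera(name)
    if fn: cv2.imwrite('pics/'+fn,c['img'][:,:,::-1])
    return c
def w(c,p): return rot(c['orientation'])@np.array(p)+np.array(c['origin'])
def px(c,P):
    f=210/np.tan(np.radians(c['vfov'])/2); p=rot(c['orientation']).T@(np.array(P)-c['origin'])
    return c['cx']+f*p[0]/p[2], c['cy']+f*p[1]/p[2]
def ray(c,u,v,z):
    f=210/np.tan(np.radians(c['vfov'])/2); d=rot(c['orientation'])@np.array([(u-c['cx'])/f,(v-c['cy'])/f,1]); o=np.array(c['origin'])
    return o+d*(z-o[2])/d[2]
E
python3 - <<'E'
from h import *
np.set_printoptions(precision=4,suppress=True)
o=monitor.get_obs(); print(o, ctrl.tcp_to_grasp)
for n in ['scene','top','wrist']:
    c=shot(n,n+'0.png'); print(n,c['origin'],c['vfov'],c['cx'],c['cy'], c['img'].shape)
    for t in ['crank_grip','wheel_axis','stem_top','wheel','steam_unit','pin_tin','thread_spool','mug']:
        r=spotter.tip_of(n,t)
        for x in r[:2]: print(' ',t,round(x['confidence'],2),w(c,x['at']),np.round(px(c,w(c,x['at']))))
ims=[cv2.imread(f'pics/{n}0.png') for n in ['scene','top']]
cv2.imwrite('pics/both0.png',cv2.resize(np.vstack(ims),(400,600)) if 0 else ims[0])
E
```

```text
pics
{'time_s': 0.0, 'q': array([-1.5073,  0.1815,  1.608 ,  0.    ,  1.3538, -0.2063]), 'dq': array([ 0.0001, -0.0006, -0.0018,  0.0006,  0.0001,  0.0005]), 'joint_efforts': array([ -0.0037, -44.488 , -35.1335,  -0.0004,   0.009 ,  -0.    ]), 'eef_pos': array([ 0.1532, -0.5536,  0.2304]), 'eef_rot': array([-0.0009,  0.9909,  0.1345,  0.0001]), 'wrist_force': array([-0.3351,  0.0693, -0.0344]), 'torque': array([-0.0238,  0.0149, -0.0617]), 'opening': 1.0008492297411522} 0.0187
scene [0.1693 0.7239 0.5836] 47.4841842845936 281.3898539551539 211.56300772584615 (420, 560, 3)
  crank_grip 0.75 [0.6636 0.0498 0.2103] [225. 177.]
  stem_top 0.61 [0.609  0.0523 0.1973] [249. 191.]
  steam_unit 0.61 [0.6068 0.0491 0.0009] [251. 276.]
  pin_tin 0.69 [ 0.5974  0.2213 -0.0024] [203. 329.]
  thread_spool 0.54 [ 0.5229 -0.1161 -0.0019] [322. 252.]
  mug 0.89 [ 0.7212  0.2175 -0.0003] [152. 303.]
top [0.4724 0.0058 1.1346] 50.6209429699173 281.76629014643555 216.52534410337515 (420, 560, 3)
  wheel_axis 0.72 [0.6087 0.0554 0.208 ] [260. 198.]
  stem_top 0.28 [ 0.5218 -0.1131  0.0012] [329. 245.]
  wheel 0.64 [0.6077 0.0526 0.1717] [262. 201.]
  wheel 0.36 [0.6024 0.2235 0.003 ] [198. 211.]
  steam_unit 0.84 [ 0.6088  0.0502 -0.0001] [266. 210.]
  pin_tin 0.56 [0.6036 0.2235 0.0023] [198. 211.]
  thread_spool 0.48 [ 0.5209 -0.1151 -0.0023] [330. 245.]
  mug 0.87 [ 0.7247  0.2146 -0.0029] [204. 165.]
wrist [ 0.2294 -0.5322  0.3737] 58.18462458443328 276.43669828867377 218.06560733332054 (420, 560, 3)
```

View pics/scene0.png

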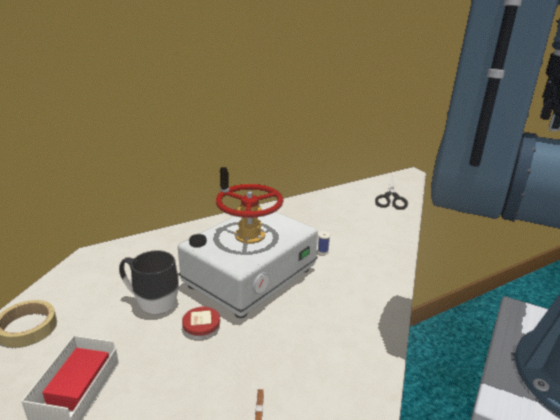

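View pics/top0.png

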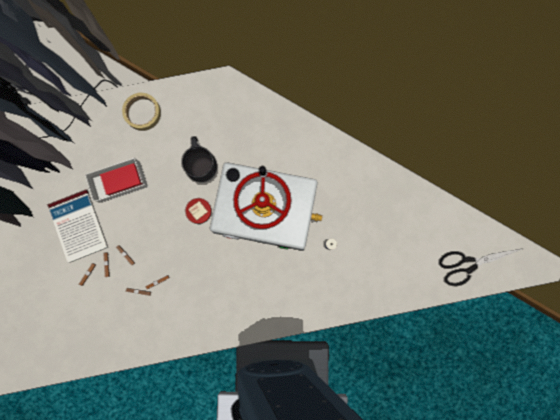

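Scene view: crank handle upright at (225,178), far side of the red wheel (250,200). The mug is at (155,280), the tin at (201,320) and the spool at (324,242). Top view: wheel centre about (262,200), crank at (263,170), spool (330,244). The positions agree across the two cameras. Next I'll refine the axis by fitting the rim.

```bash
cat >> h.py <<'E'
def wheelfit(c,C0=(0.608,0.0525)):
    im=c['img'].astype(int); m=(im[:,:,0]>90)&(im[:,:,1]<60)&(im[:,:,2]<60)
    v,u=np.nonzero(m); P=np.array([ray(c,a,b,0.179)[:2] for a,b in zip(u,v)])
    d=np.hypot(*(P-C0).T); P=P[(d<0.075)&(d>0.045)]
    from scipy.optimize import least_squares
    s=least_squares(lambda x: np.hypot(P[:,0]-x[0],P[:,1]-x[1])-x[2],[*C0,0.058],loss='soft_l1',f_scale=0.004)
    return s.x,len(P)
E
python3 - <<'E'
from h import *
np.set_printoptions(precision=4,suppress=True)
A=[];K=[]
for i in range(3):
    for n in ['top','scene']:
        c=shot(n); print(n,*wheelfit(c))
        for t in ['crank_grip','wheel_axis','stem_top','wheel','steam_unit']:
            r=spotter.tip_of(n,t)
            if r and r[0]['confidence']>.5: print('  ',t,round(r[0]['confidence'],2),w(c,r[0]['at']))
c=shot('top'); print(ray(c,263,170,0.231), px(c,[0.608,0.0525,0.179]))
crop=c['img'][140:260,200:340,::-1]; cv2.imwrite('pics/crop1.png',cv2.resize(crop,None,fx=5,fy=5,interpolation=cv2.INTER_CUBIC))
E
```

```text
top [0.6094 0.0526 0.0572] 658
   crank_grip 0.61 [0.6704 0.0489 0.2115]
   wheel_axis 0.93 [0.6082 0.0554 0.2081]
   wheel 0.7 [0.6103 0.0494 0.1715]
   steam_unit 0.65 [ 0.6085  0.0538 -0.0009]
scene [0.6078 0.0522 0.0572] 634
   crank_grip 0.64 [0.6632 0.0495 0.2103]
   wheel_axis 0.63 [0.6091 0.0495 0.2153]
   wheel 0.67 [0.6076 0.0538 0.1683]
   steam_unit 0.8 [0.6057 0.0526 0.003 ]
top [0.6094 0.0526 0.0572] 662
   wheel_axis 0.88 [0.6084 0.0565 0.2097]
   wheel 0.73 [0.606  0.0507 0.1728]
   steam_unit 0.7 [0.6092 0.0491 0.0009]
scene [0.6078 0.0521 0.0573] 637
   crank_grip 0.73 [0.6097 0.0549 0.1671]
   wheel_axis 0.56 [0.6077 0.0491 0.212 ]
   stem_top 0.61 [0.6058 0.0526 0.1945]
   wheel 0.8 [0.6108 0.0537 0.1648]
   steam_unit 0.67 [0.6068 0.0515 0.0026]
top [0.6094 0.0526 0.0572] 658
   crank_grip 0.51 [0.6709 0.05   0.2112]
   wheel_axis 0.83 [0.6103 0.053  0.2083]
   wheel 0.71 [0.6079 0.0513 0.1715]
   steam_unit 0.82 [0.6078 0.052  0.0032]
scene [0.6077 0.0523 0.0572] 640
   crank_grip 0.66 [0.6656 0.047  0.2104]
   wheel_axis 0.94 [0.6069 0.0488 0.2124]
   stem_top 0.61 [0.6068 0.0519 0.1925]
   wheel 0.75 [0.6098 0.0519 0.168 ]
   steam_unit 0.67 [0.6061 0.0495 0.0001]
[0.6643 0.0488 0.231 ] (np.float64(261.7962184916373), np.float64(200.44767513955236))
```

View pics/crop1.png

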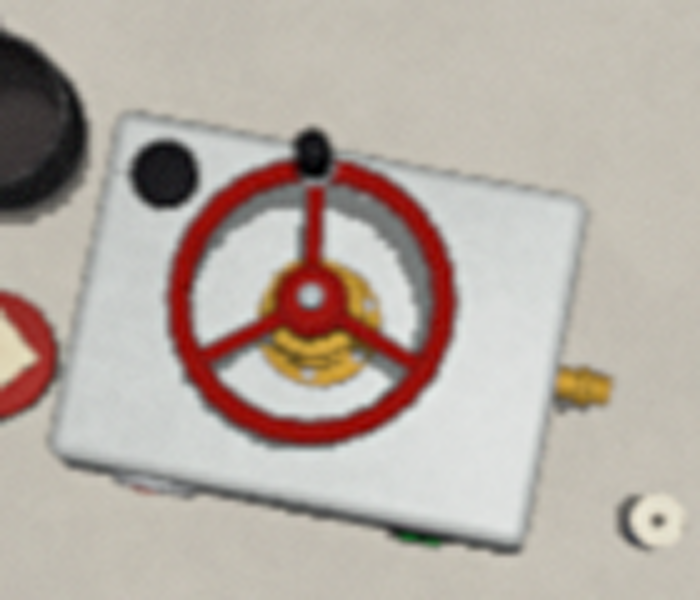

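Crop: the handle is at about (312,150) and the hub at (312,295), so the axis is about (0.6086, 0.0523) and the crank stands at about -3°. The rim fit gives a 57 mm radius, against 58 mm expected. The fixed 60 N grip is above the handle's 30 N limit. So I'll cage the handle with an opening just over 17 mm, keep the jaws tangential, and push with one pad.

```bash
python3 -m pendant '[[[0,0,60,0,45],[40,47,0,-2,45],[40,47,0,-2,45],[40,47,0,-2,45],[40,47,0,-2,45],[40,47,0,-2,45],[40,47,0,-2,45],[40,47,0,-2,45]]]'; python3 -m pendant '[[[40,47,0,-2,45],[40,47,0,-2,45],[40,47,0,-0.5,45],[40,47,0,0,45],[40,47,0,0,45],[33,39,0,0,45],[0,0,0,0,45],[0,0,0,0,45]]]'
```

```text
time_s: 4.2
eef_pos: [0.4344, -0.2236, 0.2917]
eef_rot: [0.0, 1.0, 0.012, 0.0]
wrist_force: [1.6, -0.6, -0.0]
opening: 0.527
time_s: 5.2
eef_pos: [0.666, 0.0487, 0.2908]
eef_rot: [0.0, 1.0, -0.026, -0.0]
wrist_force: [-0.7, 0.2, -0.4]
opening: 0.526
```

Run:
```python
from h import *
c=shot('wrist','w1.png'); print(c['origin'],px(c,[0.6665,0.049,0.231]),px(c,[0.6665,0.049,0.188]),px(c,[0.6086,0.0523,0.195]))
r=spotter.tip_of('wrist','crank_grip'); print([(x['confidence'],w(c,x['at'])) for x in r])
r=spotter.tip_of('wrist','stem_top'); print([(x['confidence'],w(c,x['at'])) for x in r])
```

```text
[0.74499231 0.04576248 0.43315511] (np.float64(278.00641067920265), np.float64(240.2567171421264)) (np.float64(277.74228599712484), np.float64(217.38408783458115)) (np.float64(277.392768466963), np.float64(297.99714357356476))
[(0.93, array([0.67158778, 0.05383153, 0.21001346])), (0.34, array([0.61109091, 0.05525212, 0.19610372]))]
[(0.71, array([0.6120826 , 0.05539947, 0.19589199]))]
```

View pics/w1.png

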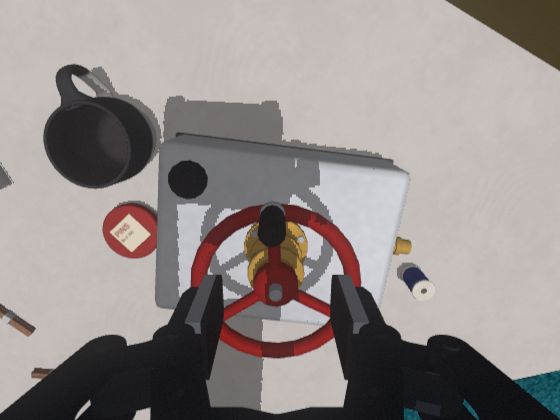

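Wrist view: the handle (272,208)-(272,245) is centred between the jaws and about 6 px left of prediction, which is 2-3 mm in +y. The stem is at (276,292). The way down is clear.

```bash
python3 -m pendant '[[[0,2,-40,0,45],[0,0,-35,0,45],[0,0,-20,0,45],[0,0,0,0,20],[0,0,0,0,20],[0,0,0,0,20],[0,0,0,0,20]]]'; python3 -m pendant '[[[0,0,0,0,18.5],[0,0,0,0,18.5]]]'
```

```text
time_s: 6.22
eef_pos: [0.6669, 0.0508, 0.1975]
eef_rot: [0.0, 1.0, -0.026, 0.001]
wrist_force: [0.4, 0.6, 0.6]
opening: 0.238
time_s: 6.48
eef_pos: [0.6663, 0.0509, 0.1965]
eef_rot: [-0.0, 1.0, -0.027, 0.0]
wrist_force: [0.3, -0.1, 0.9]
opening: 0.218
```

```bash
cat > arc.py <<'E'
import sys,numpy as np
a,b,n=float(sys.argv[1]),float(sys.argv[2]),int(sys.argv[3])
x,y=[float(v) for v in sys.argv[4:6]]
A=(609.0,53.0)
for t in a+(b-a)*np.arange(1,n+1)/n:
    X,Y=A[0]+58*np.cos(np.radians(t)),A[1]+58*np.sin(np.radians(t))
    dx,dy=round(X-x,1),round(Y-y,1); x+=dx;y+=dy
    print(f"{t:.1f}:{dx},{dy}",end='  ')
print()
E
python3 arc.py -2 126 32 666.6 50.9
```

```text
2.0:0.4,4.1  6.0:-0.3,4.1  10.0:-0.6,4.0  14.0:-0.8,3.9  18.0:-1.1,3.9  22.0:-1.4,3.8  26.0:-1.7,3.7  30.0:-1.9,3.6  34.0:-2.1,3.4  38.0:-2.4,3.3  42.0:-2.6,3.1  46.0:-2.8,2.9  50.0:-3.0,2.7  54.0:-3.2,2.5  58.0:-3.4,2.3  62.0:-3.5,2.0  66.0:-3.6,1.8  70.0:-3.8,1.5  74.0:-3.8,1.3  78.0:-3.9,0.9  82.0:-4.0,0.7  86.0:-4.1,0.5  90.0:-4.0,0.1  94.0:-4.0,-0.1  98.0:-4.1,-0.5  102.0:-4.0,-0.7  106.0:-3.9,-0.9  110.0:-3.8,-1.3  114.0:-3.8,-1.5  118.0:-3.6,-1.8  122.0:-3.5,-2.0  126.0:-3.4,-2.3
```

```bash
f(){ grep -E 'eef_pos|wrist'|tr '\n' ' ';echo; }
python3 -m pendant '[[[0.4,4.1,0,4,18.5]]]'|f
python3 -m pendant '[[[-0.3,4.1,0,4,18.5]]]'|f
python3 -m pendant '[[[-0.6,4.0,0,4,18.5]]]'|f
python3 -m pendant '[[[-0.8,3.9,0,4,18.5]]]'|f
python3 -m pendant '[[[-1.1,3.9,0,4,18.5]]]'|f
python3 -m pendant '[[[-1.4,3.8,0,4,18.5]]]'|f
python3 -m pendant '[[[-1.7,3.7,0,4,18.5]]]'|f
python3 -m pendant '[[[-1.9,3.6,0,4,18.5]]]'|f
python3 -m pendant '[[[-2.1,3.4,0,4,18.5]]]'|f
python3 -m pendant '[[[-2.4,3.3,0,4,18.5]]]'|f
```

```text
eef_pos: [0.6666, 0.0546, 0.1962] wrist_force: [0.5, 0.3, -0.2] 
eef_pos: [0.6664, 0.0589, 0.1963] wrist_force: [-0.1, -1.0, 0.1] 
eef_pos: [0.6658, 0.0629, 0.1962] wrist_force: [0.1, -0.6, 0.5] 
eef_pos: [0.6649, 0.0668, 0.1962] wrist_force: [0.4, -0.2, -0.4] 
eef_pos: [0.6638, 0.0707, 0.1962] wrist_force: [0.2, -1.2, 0.3] 
eef_pos: [0.6624, 0.0745, 0.1963] wrist_force: [0.6, -0.7, 0.3] 
eef_pos: [0.6608, 0.0782, 0.1963] wrist_force: [0.2, -0.7, 0.1] 
eef_pos: [0.6588, 0.0818, 0.1962] wrist_force: [0.2, -0.8, 0.1] 
eef_pos: [0.6567, 0.0852, 0.1963] wrist_force: [0.0, -1.3, 0.0] 
eef_pos: [0.6543, 0.0885, 0.1962] wrist_force: [-0.2, -0.1, 0.2]
```

```bash
f(){ grep -E 'eef_pos|wrist'|tr '\n' ' ';echo; }
python3 -m pendant '[[[-2.6,3.1,0,4,18.5]]]'|f
python3 -m pendant '[[[-2.8,2.9,0,4,18.5]]]'|f
python3 -m pendant '[[[-3.0,2.7,0,4,18.5]]]'|f
python3 -m pendant '[[[-3.2,2.5,0,4,18.5]]]'|f
python3 -m pendant '[[[-3.4,2.3,0,4,18.5]]]'|f
python3 -m pendant '[[[-3.5,2.0,0,4,18.5]]]'|f
python3 -m pendant '[[[-3.6,1.8,0,4,18.5]]]'|f
python3 -m pendant '[[[-3.8,1.5,0,4,18.5]]]'|f
python3 -m pendant '[[[-3.8,1.3,0,4,18.5]]]'|f
python3 -m pendant '[[[-3.9,0.9,0,4,18.5]]]'|f
```

```text
eef_pos: [0.6518, 0.0916, 0.1963] wrist_force: [0.3, -0.2, -0.3] 
eef_pos: [0.649, 0.0945, 0.1963] wrist_force: [-0.1, -0.3, 0.0] 
eef_pos: [0.646, 0.0972, 0.1963] wrist_force: [0.1, -0.2, 0.5] 
eef_pos: [0.6427, 0.0997, 0.1963] wrist_force: [0.1, 0.3, -0.0] 
eef_pos: [0.6394, 0.102, 0.1963] wrist_force: [0.7, -1.0, -1.2] 
eef_pos: [0.6359, 0.104, 0.1963] wrist_force: [1.6, 0.1, -0.8] 
eef_pos: [0.6323, 0.1058, 0.1963] wrist_force: [-0.2, -0.8, 1.2] 
eef_pos: [0.6285, 0.1073, 0.1963] wrist_force: [0.5, -1.4, 0.2] 
eef_pos: [0.6247, 0.1086, 0.1963] wrist_force: [0.1, -1.7, -0.6] 
eef_pos: [0.6208, 0.1095, 0.1963] wrist_force: [0.4, 0.4, -0.8]
```

Run:
```python
from h import *
c=shot('wrist','w2.png'); c2=shot('scene')
for n,k in (('wrist',c),('scene',c2)):
    print(n,[(x['confidence'],w(k,x['at'])) for x in spotter.tip_of(n,'crank_grip')])
```

```text
wrist [(0.55, array([0.6213416 , 0.11105897, 0.21131072]))]
scene [(0.54, array([0.61867496, 0.11021433, 0.21244941]))]
```

View pics/w2.png

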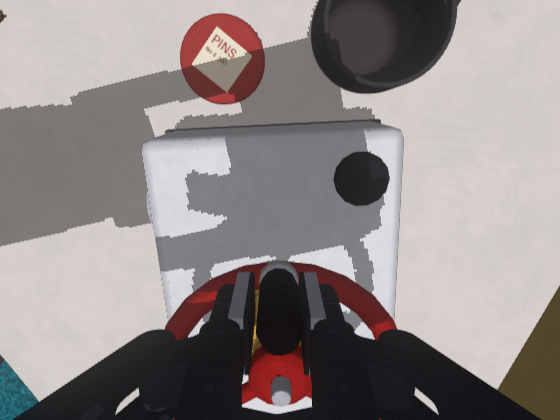

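Wrist view: the handle (280,310) is caged between the pads, with the stem at (281,390). The wheel is following at about 78° and hasn't bitten yet, so I'll continue.

```bash
f(){ grep -E 'eef_pos|wrist'|tr '\n' ' ';echo; }
python3 -m pendant '[[[-4.0,0.7,0,4,18.5]]]'|f
python3 -m pendant '[[[-4.1,0.5,0,4,18.5]]]'|f
python3 -m pendant '[[[-4.0,0.1,0,4,18.5]]]'|f
python3 -m pendant '[[[-4.0,-0.1,0,4,18.5]]]'|f
python3 -m pendant '[[[-4.1,-0.5,0,4,18.5]]]'|f
python3 -m pendant '[[[-4.0,-0.7,0,4,18.5]]]'|f
python3 -m pendant '[[[-3.9,-0.9,0,4,18.5]]]'|f
python3 -m pendant '[[[-3.8,-1.3,0,4,18.5]]]'|f
```

```text
eef_pos: [0.6172, 0.1101, 0.1963] wrist_force: [0.9, -1.0, -0.5] 
eef_pos: [0.6129, 0.1106, 0.1963] wrist_force: [1.1, 0.3, -0.1] 
eef_pos: [0.6089, 0.1108, 0.1963] wrist_force: [0.4, -0.9, -1.0] 
eef_pos: [0.6064, 0.1106, 0.1969] wrist_force: [6.7, 0.2, -3.1] 
eef_pos: [0.6026, 0.1102, 0.1969] wrist_force: [8.4, 1.1, -3.1] 
eef_pos: [0.5986, 0.1096, 0.1968] wrist_force: [8.2, 0.6, -3.3] 
eef_pos: [0.5947, 0.1088, 0.1968] wrist_force: [6.5, 2.2, -3.3] 
eef_pos: [0.5908, 0.1076, 0.1968] wrist_force: [6.4, 1.8, -3.5]
```

Bite showed at a TCP angle of about 91° (force jumped from 0.5 to about 7 N). Next come the arc rows, plus the stem position from the wrist pictures to refine the axis.

```bash
python3 arc.py 110 255 29 589.2 107.5
python3 - <<'E'
from h import *
c=shot('wrist','w3.png'); print(c['origin'],ray(c,281,390,0.196), monitor.get_obs()['eef_pos'],monitor.get_obs()['wrist_force'],monitor.get_obs()['time_s'])
np.set_printoptions(suppress=True,precision=4)
im=c['img'][330:420,220:340]
cv2.imwrite('pics/c3.png',cv2.resize(im[:,:,::-1],None,fx=4,fy=4,interpolation=cv2.INTER_CUBIC))
for t in ('stem_top','wheel_axis'):print([(x['confidence'],w(c,x['at']),px(c,w(c,x['at']))) for x in spotter.tip_of('wrist',t)])
E
```

```text
115.0:-4.7,-1.9  120.0:-4.5,-2.4  125.0:-4.3,-2.7  130.0:-4.0,-3.1  135.0:-3.7,-3.4  140.0:-3.4,-3.7  145.0:-3.1,-4.0  150.0:-2.7,-4.3  155.0:-2.4,-4.5  160.0:-1.9,-4.7  165.0:-1.5,-4.8  170.0:-1.1,-4.9  175.0:-0.7,-5.0  180.0:-0.2,-5.1  185.0:0.2,-5.1  190.0:0.7,-5.0  195.0:1.1,-4.9  200.0:1.5,-4.8  205.0:1.9,-4.7  210.0:2.4,-4.5  215.0:2.7,-4.3  220.0:3.1,-4.0  225.0:3.4,-3.7  230.0:3.7,-3.4  235.0:4.0,-3.1  240.0:4.3,-2.7  245.0:4.5,-2.4  250.0:4.7,-1.9  255.0:4.8,-1.5  
[0.56507853 0.18282182 0.33920078] [0.61025952 0.06019379 0.196     ] [0.59036928 0.10757184 0.19678454] [ 6.90184787  3.06842351 -1.52627101] 10.225
[(0.97, array([0.6149, 0.0552, 0.1966]), (np.float64(286.83789060025003), np.float64(401.67849201726926)))]
[]
```

View pics/c3.png

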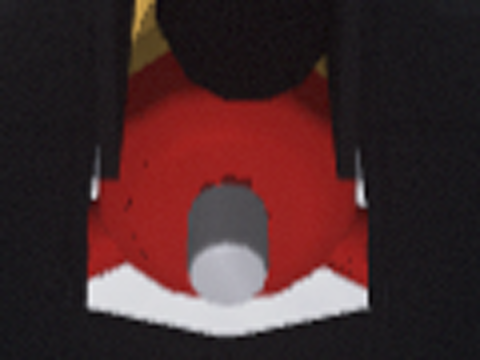

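Crop: the stem's top face is centred at (228,273), so pixel (277,398), directly in line with the caged handle.

```bash
python3 - <<'E'
from h import *
np.set_printoptions(suppress=True,precision=4)
c=shot('wrist'); print(ray(c,277,398.3,0.195)); p=monitor.get_obs()
for fn,(u,v) in (('w1.png',(276,293)),('w3.png',(277,398))):
    im=cv2.imread('pics/'+fn).astype(int)[v-14:v+15,u-14:u+15]
    m=(im.min(2)>115)&((im.max(2)-im.min(2))<35)
    n,l,s,ce=cv2.connectedComponentsWithStats(m.astype(np.uint8)); print(fn,[(a[4],b+[u-14,v-14]) for a,b in zip(s[1:],ce[1:])])
    print(im.min(2)[::2,14])
E
python3 -m pendant '[[[-4.7,-1.9,0,4.6,18.5],[-4.5,-2.4,0,4.6,18.5],[-4.3,-2.7,0,4.6,18.5],[-4.0,-3.1,0,4.6,18.5],[-3.7,-3.4,0,4.6,18.5],[-3.4,-3.7,0,4.6,18.5],[-3.1,-4.0,0,4.6,18.5],[-2.7,-4.3,0,4.6,18.5]]]'
```

```text
[0.6099 0.0542 0.195 ]
w1.png [(np.int32(42), array([286.3571, 305.2143]))]
[29 31 57 74 73 81 98 98 97 96 92 62 30 32 99]
w3.png [(np.int32(469), array([276.7058, 403.0021]))]
[ 79  80  81 110 187 180 181 181 178 176 175 192 216 214 214]
time_s: 11.38
eef_pos: [0.5596, 0.0832, 0.1966]
eef_rot: [0.001, 0.294, 0.956, 0.002]
wrist_force: [5.0, 5.4, -0.9]
opening: 0.218
```

```bash
python3 -m pendant '[[[-2.4,-4.5,0,4.6,18.5],[-1.9,-4.7,0,4.6,18.5],[-1.5,-4.8,0,4.6,18.5],[-1.1,-4.9,0,4.6,18.5],[-0.7,-5.0,0,4.6,18.5],[-0.2,-5.1,0,4.6,18.5],[0.2,-5.1,0,4.6,18.5],[0.7,-5.0,0,4.6,18.5]]]'
python3 -m pendant '[[[1.1,-4.9,0,4.6,18.5],[1.5,-4.8,0,4.6,18.5],[1.9,-4.7,0,4.6,18.5],[2.4,-4.5,0,4.6,18.5],[2.7,-4.3,0,4.6,18.5],[3.1,-4.0,0,4.6,18.5],[3.4,-3.7,0,4.6,18.5]]]'
python3 - <<'E'
from h import *
np.set_printoptions(suppress=True,precision=4)
c=shot('wrist','w4.png'); o=monitor.get_obs(); print(o['q'],o['eef_pos'],o['wrist_force'],o['time_s'])
for (u,v) in ((277,398),(277,402),(281,398)): print(u,v,ray(c,u,v,0.1965))
im=c['img'][330:420,220:340]
cv2.imwrite('pics/c4.png',cv2.resize(im[:,:,::-1],None,fx=4,fy=4,interpolation=cv2.INTER_CUBIC))
E
```

```text
time_s: 12.38
eef_pos: [0.5515, 0.0446, 0.1963]
eef_rot: [-0.0, -0.023, 1.0, 0.002]
wrist_force: [-0.3, 7.6, 0.2]
opening: 0.222
time_s: 13.25
eef_pos: [0.5666, 0.0134, 0.196]
eef_rot: [-0.001, -0.3, 0.954, 0.002]
wrist_force: [-4.5, 6.0, 2.1]
opening: 0.22
[-0.1876  0.1988  1.6598  0.002   1.2859 -2.3706] [0.567  0.0129 0.196 ] [-4.0265  4.2569  2.5148] 13.3
277 398 [0.6125 0.0464 0.1965]
277 402 [0.6144 0.0477 0.1965]
281 398 [0.6114 0.0479 0.1965]
```

View pics/c4.png

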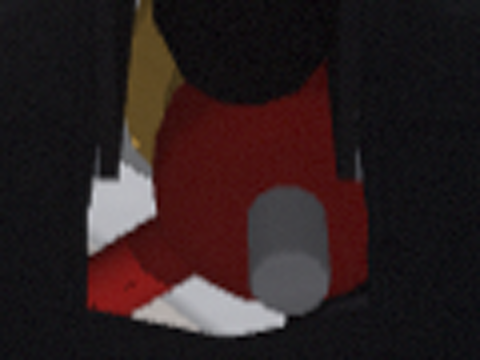

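The axis is consistent at about (0.6098, 0.0535) from opposite wrist yaws. Bite was at about 92.2° about that axis, so half a turn open is about 272°. I'll aim just short of that, at measured TCP x ≈ 0.609-0.610 (about 177-178°).

```bash
python3 -m pendant '[[[3.7,-3.4,0,3.3,18.5],[4.0,-3.1,0,3.3,18.5],[4.3,-2.7,0,3.3,18.5],[4.5,-2.4,0,3.3,18.5],[4.7,-1.9,0,3.3,18.5],[4.8,-1.5,0,3.3,18.5],[5.0,-1.1,0,3.3,18.5],[5.0,-0.7,0,3,18.5]]]'
python3 -m pendant '[[[3.0,-0.1,0,0,18.5],[0,0,0,0,18.5]]]'
```

```text
time_s: 14.3
eef_pos: [0.602, -0.0037, 0.1957]
eef_rot: [-0.001, -0.507, 0.862, 0.002]
wrist_force: [-6.8, 4.1, 3.3]
opening: 0.219
time_s: 14.55
eef_pos: [0.6053, -0.0038, 0.1957]
eef_rot: [-0.001, -0.506, 0.862, 0.002]
wrist_force: [-5.1, 3.6, 3.2]
opening: 0.215
```

```bash
python3 -m pendant '[[[2.1,0,0,0,18.5],[2.0,0,0,0,18.5],[0,0,0,0,18.5],[0,0,0,0,18.5]]]'
```

```text
time_s: 15.05
eef_pos: [0.6092, -0.0037, 0.1957]
eef_rot: [-0.001, -0.506, 0.862, 0.002]
wrist_force: [-5.5, 5.0, 2.5]
opening: 0.215
```

Opened about 177° past the bite. Now clockwise: back through the play, watching for the closing bite.

```bash
sed -i 's/609.0,53.0/609.8,53.5/' arc.py; python3 arc.py 269 209 12 611.1 -4.9; python3 arc.py 209 137 24 559.1 25.4
```

```text
264.0:-7.4,0.7  259.0:-5.0,0.8  254.0:-4.9,1.1  249.0:-4.8,1.7  244.0:-4.6,2.0  239.0:-4.5,2.4  234.0:-4.2,2.8  229.0:-4.0,3.1  224.0:-3.6,3.5  219.0:-3.4,3.8  214.0:-3.0,4.1  209.0:-2.6,4.3  
206.0:-1.4,2.7  203.0:-1.3,2.7  200.0:-1.1,2.9  197.0:-1.0,2.8  194.0:-0.8,3.0  191.0:-0.6,2.9  188.0:-0.5,3.0  185.0:-0.4,3.0  182.0:-0.2,3.1  179.0:0.0,3.0  176.0:0.1,3.0  173.0:0.3,3.1  170.0:0.5,3.0  167.0:0.6,2.9  164.0:0.7,3.0  161.0:1.0,2.9  158.0:1.0,2.8  155.0:1.2,2.8  152.0:1.4,2.7  149.0:1.5,2.7  146.0:1.6,2.5  143.0:1.8,2.5  140.0:1.9,2.4  137.0:2.0,2.3
```

```bash
f(){ grep -E 'eef_pos|wrist'|tr '\n' ' ';echo; }
python3 -m pendant '[[[-7.4,0.7,0,0,18.5],[-5.0,0.8,0,0,18.5],[-4.9,1.1,0,0,18.5],[-4.8,1.7,0,0,18.5]]]'|f
python3 -m pendant '[[[-4.6,2.0,0,-4,18.5],[-4.5,2.4,0,-4,18.5],[-4.2,2.8,0,-4,18.5],[-4.0,3.1,0,-4,18.5]]]'|f
python3 -m pendant '[[[-3.6,3.5,0,-4,18.5],[-3.4,3.8,0,-4,18.5]]]'|f
python3 -m pendant '[[[-3.0,4.1,0,-4,18.5],[-2.6,4.3,0,-4,18.5]]]'|f
python3 -m pendant '[[[-1.4,2.7,0,-3,18.5]]]'|f
python3 -m pendant '[[[-1.3,2.7,0,-3,18.5]]]'|f
python3 -m pendant '[[[-1.1,2.9,0,-3,18.5]]]'|f
python3 -m pendant '[[[-1.0,2.8,0,-3,18.5]]]'|f
python3 -m pendant '[[[-0.8,3.0,0,-3,18.5]]]'|f
python3 -m pendant '[[[-0.6,2.9,0,-3,18.5]]]'|f
python3 -m pendant '[[[-0.5,3.0,0,-3,18.5]]]'|f
```

```text
eef_pos: [0.5884, -0.0008, 0.1963] wrist_force: [1.5, 0.5, -0.3] 
eef_pos: [0.5711, 0.0097, 0.1964] wrist_force: [-0.8, -0.2, 0.3] 
eef_pos: [0.5641, 0.0169, 0.1964] wrist_force: [0.3, 0.0, 0.4] 
eef_pos: [0.5585, 0.0254, 0.1964] wrist_force: [0.6, 0.3, 0.0] 
eef_pos: [0.5571, 0.0282, 0.1964] wrist_force: [0.1, 0.3, -0.0] 
eef_pos: [0.5559, 0.0308, 0.1964] wrist_force: [-0.2, 0.2, 0.6] 
eef_pos: [0.5548, 0.0337, 0.1964] wrist_force: [0.3, -0.3, -0.3] 
eef_pos: [0.5538, 0.0365, 0.1964] wrist_force: [-0.5, 0.4, 0.3] 
eef_pos: [0.553, 0.0395, 0.1964] wrist_force: [0.2, -0.5, -0.1] 
eef_pos: [0.5524, 0.0424, 0.1964] wrist_force: [-0.2, -0.6, 0.1] 
eef_pos: [0.5519, 0.0454, 0.1964] wrist_force: [0.6, -0.9, -0.5]
```

```bash
f(){ grep -E 'eef_pos|wrist'|tr '\n' ' ';echo; }
python3 -m pendant '[[[-0.4,3.0,0,-3,18.5]]]'|f
python3 -m pendant '[[[-0.2,3.1,0,-3,18.5]]]'|f
python3 -m pendant '[[[0,3.0,0,-3,18.5]]]'|f
python3 -m pendant '[[[0.1,3.0,0,-3,18.5]]]'|f
python3 -m pendant '[[[0.3,3.1,0,-3,18.5]]]'|f
python3 -m pendant '[[[0.5,3.0,0,-3,18.5]]]'|f
python3 -m pendant '[[[0.6,2.9,0,-3,18.5]]]'|f
python3 -m pendant '[[[0.7,3.0,0,-3,18.5]]]'|f
python3 -m pendant '[[[1.0,2.9,0,-3,18.5]]]'|f
```

```text
eef_pos: [0.5515, 0.0484, 0.1964] wrist_force: [0.7, -1.4, 0.4] 
eef_pos: [0.5513, 0.0515, 0.1964] wrist_force: [1.2, -0.5, -0.9] 
eef_pos: [0.5513, 0.0545, 0.1964] wrist_force: [1.3, -0.9, -1.2] 
eef_pos: [0.5514, 0.0575, 0.1964] wrist_force: [0.4, -0.5, -0.0] 
eef_pos: [0.5517, 0.0606, 0.1964] wrist_force: [-0.8, -0.3, -0.5] 
eef_pos: [0.5522, 0.0635, 0.1964] wrist_force: [-0.4, 0.1, 0.3] 
eef_pos: [0.5528, 0.0665, 0.1964] wrist_force: [-0.5, -0.1, 0.1] 
eef_pos: [0.5534, 0.0688, 0.1964] wrist_force: [-1.9, -7.7, 0.3] 
eef_pos: [0.5541, 0.0709, 0.1963] wrist_force: [-1.2, -6.3, 0.3]
```

Closing bite at about 166° (the implied play is about 102°, inside the stated range). Target TCP angle is about 79°.

```bash
python3 arc.py 161 81 16 555.0 72.4
```

```text
156.0:1.8,4.7  151.0:2.3,4.5  146.0:2.6,4.3  141.0:3.0,4.1  136.0:3.4,3.8  131.0:3.6,3.5  126.0:4.0,3.1  121.0:4.2,2.8  116.0:4.5,2.4  111.0:4.6,2.0  106.0:4.8,1.7  101.0:4.9,1.1  96.0:5.0,0.8  91.0:5.1,0.3  86.0:5.0,-0.1  81.0:5.1,-0.6
```

```bash
python3 -m pendant '[[[1.8,4.7,0,-5,18.5],[2.3,4.5,0,-5,18.5],[2.6,4.3,0,-5,18.5],[3.0,4.1,0,-5,18.5],[3.4,3.8,0,-5,18.5],[3.6,3.5,0,-5,18.5],[4.0,3.1,0,-5,18.5],[4.2,2.8,0,-5,18.5]]]'
python3 -m pendant '[[[4.5,2.4,0,-5,18.5],[4.6,2.0,0,-5,18.5],[4.8,1.7,0,-5,18.5],[4.9,1.1,0,-5,18.5],[5.0,0.8,0,-5,18.5],[5.1,0.3,0,-5,18.5],[5.0,-0.1,0,-5,18.5],[0,0,0,0,18.5]]]'
```

```text
time_s: 19.55
eef_pos: [0.578, 0.1022, 0.1961]
eef_rot: [-0.001, 0.495, 0.869, -0.002]
wrist_force: [-6.3, -4.2, 2.9]
opening: 0.221
time_s: 20.55
eef_pos: [0.6119, 0.1116, 0.196]
eef_rot: [-0.001, 0.732, 0.681, -0.001]
wrist_force: [-5.8, -0.4, 2.4]
opening: 0.215
```

```bash
python3 -m pendant '[[[4.8,-0.6,0,-5,18.5],[4.2,-0.9,0,-4,18.5],[0,0,0,0,18.5],[0,0,0,0,18.5]]]'
```

```text
time_s: 21.05
eef_pos: [0.6208, 0.1104, 0.1961]
eef_rot: [-0.001, 0.783, 0.622, -0.001]
wrist_force: [-4.7, 1.3, 2.8]
opening: 0.217
```

```bash
python3 -m pendant '[[[-1.6,0.3,0,0,18.5],[0,0,0,0,18.5],[0,0,0,0,45],[0,0,0,0,45],[0,0,0,0,45]]]'; python3 -m pendant '[[[0,0,30,0,45],[0,0,50,0,45],[0,0,50,0,45],[-60,0,20,0,45],[-60,0,0,0,45],[-60,0,0,0,45],[-60,0,0,0,45],[0,0,0,0,45]]]'
python3 - <<'E'
from h import *
np.set_printoptions(suppress=True,precision=4)
for n in ('scene','top'):
    c=shot(n,n+'9.png'); print(n,[(x['confidence'],w(c,x['at'])) for x in spotter.tip_of(n,'crank_grip')], wheelfit(c))
    for t in ('pin_tin','thread_spool','mug'): print(t,[(x['confidence'],w(c,x['at'])) for x in spotter.tip_of(n,t)][:1])
print(monitor.get_obs()['time_s'])
E
```

```text
time_s: 21.68
eef_pos: [0.6211, 0.11, 0.1963]
eef_rot: [0.0, 0.783, 0.621, 0.0]
wrist_force: [0.5, -0.6, -0.8]
opening: 0.526
time_s: 22.68
eef_pos: [0.3787, 0.1105, 0.3466]
eef_rot: [0.001, 0.783, 0.622, 0.001]
wrist_force: [0.6, -0.1, 0.3]
opening: 0.529
scene [(0.78, array([0.6162, 0.1093, 0.2174]))] (array([0.6087, 0.0523, 0.0575]), 555)
pin_tin [(0.55, array([0.6021, 0.2216, 0.    ]))]
thread_spool [(0.55, array([ 0.5226, -0.1167, -0.0003]))]
mug [(0.77, array([ 0.7183,  0.2158, -0.0025]))]
top [(0.55, array([0.6255, 0.1076, 0.2117]))] (array([0.6095, 0.0528, 0.0573]), 641)
pin_tin [(0.8, array([0.6046, 0.2272, 0.0047]))]
thread_spool [(0.61, array([ 0.52  , -0.1137, -0.0013]))]
mug [(0.77, array([0.724 , 0.2138, 0.0006]))]
23.175
```

View pics/scene9.png

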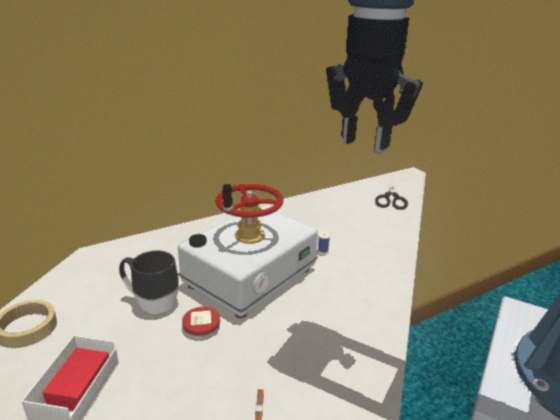

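Scene view: the hand is clear at (375,80), with the crank at (228,195) where it was left. The mug, tin and spool have not moved. Handing in.

```bash
python3 -c "
from bench import order; print(order.hand_in())"
```

```text
the job is handed in; nothing more can be done
None
```

I opened the valve about 177° past the opening bite, just short of half a turn. I then throttled it back to about 90° open, let go, and handed the job in at about 23 s of the 66 s.

- **How I held the crank:** I did not actually grip it. The gripper's fixed force would be about 60 N, above the 30 N the handle can take. Instead I closed the fingers loosely round it, to 18.5 mm on the 17 mm handle, and pushed with one pad.
- **Opening:** the valve bit at about 92° about the valve axis, when the force jumped from under 2 N to about 7 N. I stopped at about 269°.
- **Closing:** the wheel bit again at about 166°, which implies about 102° of play, within the stated range. From there I turned it about 87° further.
- **Accuracy:** each bite point is known to about 1–1.5°, so the final opening should be within about 2–3°. I had no direct way to measure the nut's angle, and the stem's rise is too small to see.
- **Last checks:**
  - The gripper is clear of everything.
  - The tin, spool and mug are where they started, within the networks' error of a few mm.
  - The two cameras' network readings put the crank at about 83° and 74°, either side of the 79° from the arm's own reading.

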